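# Seat the blue tube block in the dry bath

## Task

Pick up the loose aluminium tube block with the blue grip bar, lower it (do not drop it) into the empty bay of the white dry-bath heater, its long side along the bay's long side, and press it down against the stiff lift plate until its top is flush with the heater's deck, like the red-gripped block already fitted in the other bay. Let go of it, and leave the loose orange and green blocks where they are.

Things in the scene. Friction and masses are not known exactly. Their poses are not given: they have to be found in the camera images.
- blue_block: Loose aluminium block, 70 (x) x 50 (y) x 40 mm high, two rows of four dark holes in its top, 0.3 kg. A blue grip bar stands on the middle of its top: 44 (x) x 16 (y) x 30 mm high, so 70 mm overall; pinch it across its 16 mm from above. Origin: centre of the underside, z up. Fits either way round.
- bay (a point): Mouth centre of the empty bay at deck level (75 mm up), x along its long side. Recess 79 x 59 mm, blue 6 mm bevel around it; red-gripped bay 115 mm to +y (bar 30 mm high). Floor: steel lift plate, at first 26-29 mm deep, so a block stands 11-14 mm proud; no spring, slides under 9 N in all (block weighs 3 N), stays where left, stops 40 mm deep: block top flush. Heater 240 x 260 mm, fixed.
- orange_block: Loose block of the same size and shape with an orange grip bar and smaller holes; to be left alone. Origin and axes as for the blue block.
- green_block: Loose block of the same size and shape with a green grip bar and fewer, wider holes; to be left alone. Origin and axes as for the blue block.

How it is judged:
On the way:
1. the blue block is lowered into the bay, still standing proud of the deck (horizontal distance between blue_block and bay below 0.012 m and z of blue_block in the frame of bay between -0.033 and -0.008 m), for 0.1 s.
At the end, for the whole second after the job is handed in: The blue block rests in the empty bay, within 12 mm of its centre and 0.2 rad of its long axis, level within 0.12 rad, with its aluminium top no more than 4 mm above the deck, at rest; the orange and green blocks are within 30 mm of where they stood (horizontal distance between blue_block and bay below 0.012 m and z of blue_block in the frame of bay below -0.036 m and angle between blue_block's own z axis and vertical below 0.12 rad and angle between the x axis of blue_block and the x axis of bay, either way round below 0.2 rad and linear speed of blue_block below 0.02 m/s and distance of each of orange_block, green_block from where it was at the start of the episode below 0.03 m); the robot touches nothing.
It fails at once if the blue block is dropped (falls freely faster than 0.6 m/s, a fall of about 18 mm) (linear speed of blue_block above 0.6 m/s and contact force between the fingers and blue_block below 0.01 N).
It fails at once if the orange or green block is moved by more than 30 mm (distance of any of orange_block, green_block from where it was at the start of the episode above 0.03 m).
It also fails if it takes over 35 s, if anything falls off the work surface, if the arm or the gripper's body presses on something with over 40 N, if the wrist force passes 120 N, or if a joint passes its speed limit or range.

## Robot

A 6-joint arm with a two-finger parallel gripper is mounted at the origin on the work surface. World frame = base frame: x ahead of the robot, y to its left, z up, the work surface at z = 0. Lengths are in m, angles in rad, forces in N, time in s.
With the tool pointing down it reaches from about 0.35 to 0.8 m from the base axis. Payload 7.3 kg.
Tool frame: the origin (TCP) lies at the very end of the fingers, on their centre line; the grasp point (between the pads) lies 19 mm behind it; x points along the fingers, z is the direction in which the jaws open and shut, and the axes are right-handed (so a half turn about x gives the same grasp; the last joint's range is limited). The gripper opens to 85 mm and grips with 20 to 120 N. Pads are 22 mm wide; open, the fingers measure 114 mm over their backs; the gripper's body (76 mm by 85 mm) begins 54 mm behind the grasp point. The pads swing forward as they close: fully open they stand 13 mm farther back than shut.
Start: joints at [1.172, 0.342, 1.524, -0, 1.275, -0.146], TCP at [0.131, 0.508, 0.231] pointing down, gripper open.
Joint ranges: [-2.53, 2.53], [-0.77, 2.02], [0.04, 2.7], [-1, 4.14], [0.28, 2.66], [-3.11, 3.11]. Speed limits (rad/s): [2.57, 2.57, 3.14, 3.14, 3.14, 3.14].

## Interface

Orientations are given as a unit quaternion [x, y, z, w].
In Python, from cell import manip gives the robot as it stands.
- The arm moves only by the tool servo_tool, never from a script. Its argument "deltas" is a list of rows, each an object of numbers: "hand": the opening, from 0 (shut) to 1 (fully open); "x", "y", "z": the shift along the tool's x, y, z in cm; "ax", "ay", "az": the turn, a rotation vector about the tool's x, y, z in rad. A call has 1 to 8 rows; each row shifts and turns the commanded pose from where the row before left it, along the tool's axes as they then stand; what a row does not reach is not made up. A row lasts 1/12 s, in which the tool goes at most 41.7 mm and 7.16 degrees, less where a joint would pass 70% of its speed; a pose out of reach is approached as far as the arm can. A call with a gripper value outside its range is refused whole. The fingers move at their own pace and stop on an object; "newtons" is the grip in N (left out, the last holds). Time passes only in rows, so rows that do not move let the fingers close. It gives the time, the measured TCP pose, the force and the opening at its end, in the units of the state.
- manip.read_state(): the state, without advancing time (a new reading comes with each control period).
- manip.snapshot(name): name is "side" or "top" or "wrist"; returns the picture (400x640x3 uint8, red, green, blue); there is no depth.
- manip.camera_model(name): a dict with "fovy" (degrees; the focal length in pixels is half the picture's height over the tangent of half this angle, whatever the lens; pixels are square), "cx", "cy" (the principal point, pixels), "T" (4x4, takes a point from camera to world coordinates); the wrist camera has in their place "hand_eye" (4x4, takes a point from camera to tool coordinates, whose origin is the TCP and whose axes are the tool frame's). Camera axes: x right, y up, looking along -z (the intrinsics and any distortion apply to the point x, -y, -z); pixel columns grow to the right and rows downward; lengths in m; the calibration is good to about 2 mm. A picture is of the moment at which its call begins: read the wrist's pose just before it. camera_model takes no time and is no camera call.
- manip.job_done(): hands the job in, once; it reports no verdict.
The state is a dict: "time_s": time; "joint_positions": joint angles; "qd": joint speeds; "joint_efforts": joint torques, N m; "ee_pos": TCP position; "eef_rot": TCP orientation; "wrist_force": force on the tool from outside, world axes, zero at the start; "moment": the same for the moment, N m; "opening": finger opening in m.
Only numpy, scipy, OpenCV 4.12 (cv2) and the standard library are available. Lean on these libraries where they do the work, as an engineer would, in place of code of your own. Each camera call takes 0.05 s, during which the arm holds its last target. There are 200 camera calls.

## Working session

There is one attempt and no reset: what is moved stays moved. The work goes in short steps, Python scripts to look and compute and a tool call to move; the robot and the scene stay as the last step left them, time stands still between calls to the robot, and variables do not carry over. Pictures are saved under pics/ and viewed, about 8 in all and at most 12, crops included, and the job is handed in when it is done.

Besides the shell and the picture viewer there is one more tool, called as a command line: name --argument value ..., lists and objects as JSON in quotes. servo_tool: Moves the arm, as the interface text tells. Its arguments: {"type":"object","properties":{"deltas":{"type":"array"},"newtons":{"type":"number"}},"required":["deltas"]}

```bash
ls; mkdir -p pics
python3 - <<'E'
from cell import manip
import cv2,numpy as np
np.set_printoptions(precision=4,suppress=True)
s=manip.read_state();print({k:np.round(v,4) for k,v in s.items()})
for n in("side","top","wrist"):
    print(n,manip.camera_model(n)); cv2.imwrite(f"pics/{n}0.png",manip.snapshot(n)[:,:,::-1])
E
```

```text
pics
{'time_s': np.float64(0.0), 'joint_positions': array([ 1.172 ,  0.3427,  1.5251, -0.    ,  1.2754, -0.146 ]), 'qd': array([-0.0015,  0.    , -0.0006, -0.0008,  0.0017,  0.0005]), 'joint_efforts': array([ -0.0019, -43.3684, -24.6008,  -0.0004,   0.0081,   0.    ]), 'ee_pos': array([0.1311, 0.5079, 0.2306]), 'eef_rot': array([-0.4333,  0.5595,  0.4327,  0.5585]), 'wrist_force': array([-0.3987, -0.7258,  0.3292]), 'moment': array([-0.0175, -0.0414,  0.0194]), 'opening': np.float64(0.0856)}
side {'fovy': 47.141184763807324, 'cx': 323.3112591171154, 'cy': 202.64301324830942, 'T': array([[ 0.9224,  0.2993, -0.244 ,  0.3168],
       [-0.3859,  0.7381, -0.5534, -0.5398],
       [ 0.0145,  0.6046,  0.7964,  0.7736],
       [ 0.    ,  0.    ,  0.    ,  1.    ]])}
top {'fovy': 45.91691085160976, 'cx': 321.04142412096786, 'cy': 191.43332136763914, 'T': array([[-0.0141,  0.9937, -0.1113,  0.4257],
       [-0.9997, -0.012 ,  0.0193, -0.0334],
       [ 0.0179,  0.1116,  0.9936,  0.9293],
       [ 0.    ,  0.    ,  0.    ,  1.    ]])}
wrist {'fovy': 59.95575370867421, 'cx': 319.9332795518278, 'cy': 193.1386134782951, 'hand_eye': array([[ 0.    ,  0.2842, -0.9588, -0.1427],
       [-0.0005,  0.9588,  0.2842,  0.0736],
       [ 1.    ,  0.0005,  0.0001, -0.0005],
       [ 0.    ,  0.    ,  0.    ,  1.    ]])}
```

View pics/top0.png

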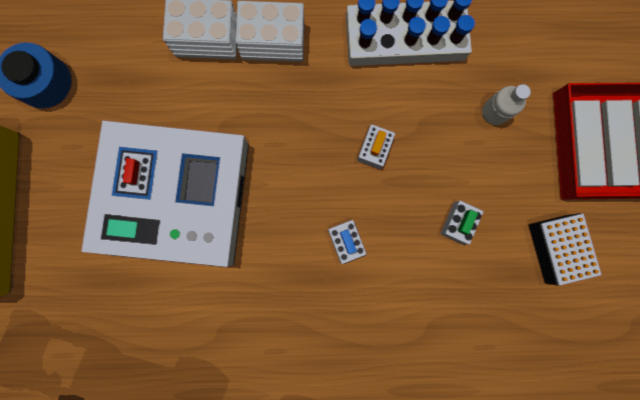

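View pics/side0.png

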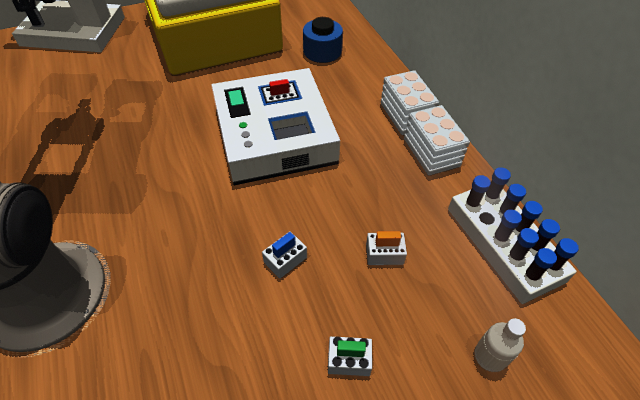

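The top view shows the blue block at about (347,241), the empty bay at (199,180) and the red block at (134,173). Orange is at (378,146) and green at (464,222). The side view shows blue at (285,253) and the bay at (291,125).

```bash
cat > h.py <<'E'
import cv2,numpy as np
from cell import manip
from scipy.spatial.transform import Rotation as R
np.set_printoptions(precision=4,suppress=True)
def camT(n,s=None):
    m=manip.camera_model(n)
    if n!="wrist": return m,np.array(m["T"])
    T=np.eye(4);T[:3,:3]=R.from_quat(s["eef_rot"]).as_matrix();T[:3,3]=s["ee_pos"]
    return m,T@np.array(m["hand_eye"])
def cast(n,px,z,s=None):
    m,T=camT(n,s);f=200/np.tan(np.radians(m["fovy"])/2);px=np.atleast_2d(px).astype(float)
    d=np.c_[(px[:,0]-m["cx"])/f,-(px[:,1]-m["cy"])/f,-np.ones(len(px))]@T[:3,:3].T
    return T[:3,3]+d*((z-T[2,3])/d[:,2])[:,None]
def blobs(img,lo,hi,amin=40):
    """img BGR -> list of (area, contour) by HSV range, largest first"""
    m=cv2.inRange(cv2.cvtColor(img,cv2.COLOR_BGR2HSV),np.array(lo),np.array(hi))
    c,_=cv2.findContours(m,cv2.RETR_EXTERNAL,cv2.CHAIN_APPROX_NONE)
    return sorted([(cv2.contourArea(k),k[:,0]) for k in c if cv2.contourArea(k)>amin],key=lambda a:-a[0])
def rect(P):
    """min-area rectangle of world points -> centre, long, short, long axis angle"""
    (c,(w,h),a)=cv2.minAreaRect((P[:,:2]*1000).astype(np.float32))
    if w<h: w,h,a=h,w,a+90
    return np.array(c)/1000,w,h,(a+90)%180-90
E
python3 - <<'E'
from h import *
for n,zb in(("top",.07),("side",.07)):
    im=cv2.imread(f"pics/{n}0.png")
    for a,c in blobs(im,(100,130,60),(125,255,255)):
        print(n,a,c.mean(0),"z=.07",rect(cast(n,c,.07)),"z=.075",rect(cast(n,c,.075)))
E
```

```text
top 2364.5 [25.1384 69.9371] z=.07 (array([0.7565, 0.4958]), 106.8209228515625, 97.66243743896484, 3.483006000518799) z=.075 (array([0.7545, 0.4927]), 106.19941711425781, 97.09419250488281, 3.483003616333008)
top 1748.5 [134.2335 172.6886] z=.07 (array([0.561 , 0.2907]), 88.95582580566406, 69.1024398803711, -6.6685943603515625) z=.075 (array([0.5602, 0.2888]), 88.43827819824219, 68.70037841796875, -6.668601989746094)
top 1701.0 [197.2012 179.3841] z=.07 (array([0.5473, 0.1756]), 88.3306655883789, 67.75853729248047, -6.743370056152344) z=.075 (array([0.5466, 0.1744]), 87.81671905517578, 67.36429595947266, -6.7433929443359375)
top 209.0 [367.8542  27.3125] z=.07 (array([ 0.8367, -0.1437]), 33.07017517089844, 31.883136749267578, -28.107410430908203) z=.075 (array([ 0.8343, -0.1431]), 32.87761688232422, 31.69771957397461, -28.108150482177734)
top 206.5 [440.8298  23.8085] z=.07 (array([ 0.8422, -0.2847]), 32.37057113647461, 30.821279525756836, -2.3275375366210938) z=.075 (array([ 0.8398, -0.2832]), 32.18228530883789, 30.641916275024414, -2.3277664184570312)
top 206.5 [465.1915  22.8298] 
[... 3806 characters left out ...]
9]), 33.58612823486328, 28.572628021240234, -21.988861083984375)
side 138.5 [289.4564 121.6644] z=.07 (array([0.5491, 0.1743]), 89.20795440673828, 68.35860443115234, -6.6823577880859375) z=.075 (array([0.5475, 0.1693]), 88.57411193847656, 67.87283325195312, -6.682380676269531)
side 137.0 [502.025 173.2  ] z=.07 (array([ 0.8992, -0.1188]), 32.2242431640625, 29.613740921020508, -21.96343231201172) z=.075 (array([ 0.8951, -0.1218]), 31.99530029296875, 29.40329933166504, -21.96337890625)
side 91.0 [279.2593  94.5494] z=.07 (array([0.5626, 0.2894]), 89.80126190185547, 69.7771987915039, -6.8697052001953125) z=.075 (array([0.5609, 0.2835]), 89.16315460205078, 69.28138732910156, -6.8697052001953125)
```

```bash
cat >> h.py <<'E'
def go(pos,axis_deg=None,s=None):
    """print shift (cm, present tool axes) and turn about tool x that put jaws across a long axis at axis_deg"""
    s=s or manip.read_state();Rm=R.from_quat(s["eef_rot"]).as_matrix()
    d=np.array(pos)-s["ee_pos"];yaw=np.degrees(np.arctan2(Rm[1,2],Rm[0,2]))
    print("t",round(s["time_s"],2),"ee",s["ee_pos"],"R\n",Rm,"\nshift cm",Rm.T@d*100,"zyaw",yaw,"q",s["joint_positions"])
    if axis_deg is not None:
        t=(axis_deg+90-yaw+90)%180-90; print("turn about world z deg",t,"-> ax rad",-np.radians(t))
E
python3 - <<'E'
from h import *
go((.547,.172,.20),-6.7)
go((.431,-.10,.20),20.6)
E
```

```text
t 0.15 ee [0.1312 0.508  0.2308] R
 [[-0.0005 -0.9682  0.2501]
 [-0.0011  0.2501  0.9682]
 [-1.      0.0002 -0.0012]] 
shift cm [  3.0965 -48.6676 -22.1306] zyaw 75.51510237370026 q [ 1.172   0.3426  1.5248  0.      1.2755 -0.146 ]
turn about world z deg 7.784897626299738 -> ax rad -0.13587209550962154
t 0.15 ee [0.1312 0.508  0.2308] R
 [[-0.0005 -0.9682  0.2501]
 [-0.0011  0.2501  0.9682]
 [-1.      0.0002 -0.0012]] 
shift cm [  3.1317 -44.2398 -51.3675] zyaw 75.51510237370026 q [ 1.172   0.3426  1.5248  0.      1.2755 -0.146 ]
turn about world z deg 35.084897626299735 -> ax rad -0.6123469813040735
```

servo_tool --deltas '[{"y":-3.74,"z":-1.7,"hand":1},{"y":-3.74,"z":-1.7},{"y":-3.74,"z":-1.7},{"y":-3.74,"z":-1.7},{"y":-3.74,"z":-1.7},{"y":-3.74,"z":-1.7},{"y":-3.74,"z":-1.7},{"y":-3.74,"z":-1.7}]'

```text
$.deltas[0]: bad value
```

servo_tool --deltas '[{"y":-3.74,"z":-1.7},{"y":-3.74,"z":-1.7},{"y":-3.74,"z":-1.7},{"y":-3.74,"z":-1.7},{"y":-3.74,"z":-1.7},{"ax":-0.068,"x":1.5},{"ax":-0.068,"x":1.5},{}]'

```text
$.deltas[0]: bad value
```

Run:
```python
from h import *
s=manip.read_state();im=manip.snapshot("wrist")[:,:,::-1].copy();cv2.imwrite("pics/w1.png",im)
go((.431,-.10,.20),20.6,s);print(s["qd"])
for a,c in blobs(im,(100,130,40),(125,255,255),500): print(a,c.mean(0),rect(cast("wrist",c,.075,s)))
```

```text
t 0.15 ee [0.1312 0.508  0.2308] R
 [[-0.0005 -0.9682  0.2501]
 [-0.0011  0.2501  0.9682]
 [-1.      0.0002 -0.0012]] 
shift cm [  3.1317 -44.2398 -51.3675] zyaw 75.51510237370026 q [ 1.172   0.3426  1.5248  0.      1.2755 -0.146 ]
turn about world z deg 35.084897626299735 -> ax rad -0.6123469813040735
[ 0.0011 -0.0033 -0.0042 -0.0022  0.0025 -0.0004]
```

View pics/w1.png

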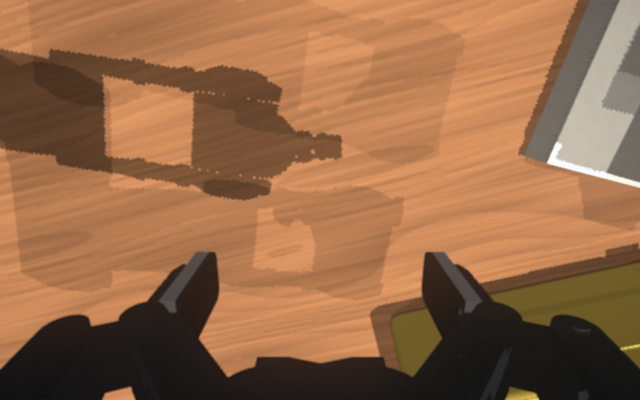

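The move was refused and the arm did not move; the picture shows only wood, the heater corner and the fingers. I'll retry with every key in each row.

servo_tool --deltas '[{"hand":1,"x":0,"y":-3.74,"z":-1.7,"ax":0,"ay":0,"az":0},{"hand":1,"x":0,"y":-3.74,"z":-1.7,"ax":0,"ay":0,"az":0},{"hand":1,"x":0,"y":-3.74,"z":-1.7,"ax":0,"ay":0,"az":0},{"hand":1,"x":0,"y":-3.74,"z":-1.7,"ax":0,"ay":0,"az":0},{"hand":1,"x":0,"y":-3.74,"z":-1.7,"ax":0,"ay":0,"az":0},{"hand":1,"x":0,"y":-3.74,"z":-1.7,"ax":0,"ay":0,"az":0},{"hand":1,"x":0,"y":-3.74,"z":-1.7,"ax":0,"ay":0,"az":0},{"hand":1,"x":0,"y":-3.74,"z":-1.7,"ax":0,"ay":0,"az":0}]'

```text
time_s: 0.87
ee_pos: [0.3882, 0.3002, 0.2313]
eef_rot: [-0.433, 0.559, 0.433, 0.559]
wrist_force: [0.8, 1.6, -0.2]
opening: 0.0852
```

servo_tool --deltas '[{"hand":1,"x":0,"y":-3.74,"z":-1.7,"ax":0,"ay":0,"az":0},{"hand":1,"x":0,"y":-3.74,"z":-1.7,"ax":0,"ay":0,"az":0},{"hand":1,"x":0,"y":-3.74,"z":-1.7,"ax":0,"ay":0,"az":0},{"hand":1,"x":0,"y":-3.74,"z":-1.7,"ax":0,"ay":0,"az":0},{"hand":1,"x":0,"y":-3.74,"z":-1.7,"ax":0,"ay":0,"az":0},{"hand":1,"x":1.5,"y":0,"z":0,"ax":-0.068,"ay":0,"az":0},{"hand":1,"x":1.5,"y":0,"z":0,"ax":-0.068,"ay":0,"az":0},{"hand":1,"x":0,"y":0,"z":0,"ax":0,"ay":0,"az":0}]'

```text
time_s: 1.53
ee_pos: [0.5456, 0.1716, 0.1979]
eef_rot: [-0.469, 0.53, 0.471, 0.526]
wrist_force: [-0.2, 0.0, -0.9]
opening: 0.0851
```

Run:
```python
from h import *
s=manip.read_state();im=manip.snapshot("wrist")[:,:,::-1].copy();cv2.imwrite("pics/w2.png",im)
go((.431,-.10,.20),20.6,s);print(s["qd"])
for a,c in blobs(im,(100,130,40),(125,255,255),500): print(a,c.mean(0),rect(cast("wrist",c,.075,s)))
```

```text
t 1.53 ee [0.5456 0.1716 0.1979] R
 [[-0.0061 -0.9933  0.1158]
 [-0.0009  0.1158  0.9933]
 [-1.      0.006  -0.0016]] 
shift cm [ -0.1123   8.2361 -28.308 ] zyaw 83.35083427637666 q [ 0.1707  0.4583  1.438   0.0002  1.2515 -1.2841]
turn about world z deg 27.249165723623335 -> ax rad -0.4755876602988104
[ 0.0241 -0.0345 -0.0366  0.0001  0.0567  0.1174]
552.0 [628.8131 339.3788] (array([0.7267, 0.4314]), 56.92041778564453, 23.712251663208008, 7.677880764007568)
```

View pics/w2.png

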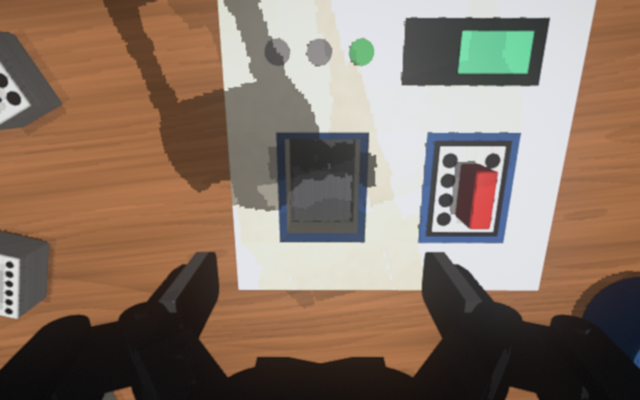

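The wrist view shows the empty bay's bevel from about (278,133) to (368,242), with the red block's bay to its right. I'll loosen the mask and remeasure with the arm settled.

Run:
```python
from h import *
s=manip.read_state();im=manip.snapshot("wrist")[:,:,::-1].copy();cv2.imwrite("pics/w3.png",im)
print(s["ee_pos"],s["qd"])
for a,c in blobs(im,(100,110,30),(130,255,255),500): print(a,c.min(0),c.max(0),rect(cast("wrist",c,.075,s)))
hsv=cv2.cvtColor(im,cv2.COLOR_BGR2HSV);print(hsv[188,283],hsv[137,323],hsv[188,434],hsv[238,323])
```

```text
[0.5459 0.1722 0.1996] [ 0.0162 -0.0337 -0.039  -0.0001  0.0169  0.0378]
9086.5 [418 132] [516 239] (array([0.5603, 0.2869]), 88.64986419677734, 69.37523651123047, -6.804405212402344)
1194.5 [604 307] [639 368] (array([0.7241, 0.4293]), 70.36754608154297, 30.751230239868164, 7.628047943115234)
[110 103  77] [109 102 105] [113  11 180] [110 106 106]
```

Run:
```python
from h import *
for i in range(2):
    s=manip.read_state();im=manip.snapshot("wrist")[:,:,::-1].copy()
    print(s["ee_pos"],s["qd"])
    for a,c in blobs(im,(103,75,30),(130,255,255),1500): print(a,c.min(0),c.max(0),rect(cast("wrist",c,.075,s)))
go((.431,-.10,.20),20.6,s)
```

```text
[0.5464 0.1727 0.201 ] [ 0.0113 -0.0256 -0.0237 -0.0006  0.0001  0.005 ]
9260.5 [417 131] [515 238] (array([0.5606, 0.2869]), 89.02555084228516, 70.43067932128906, -6.8291778564453125)
2371.0 [581 282] [639 369] (array([0.7096, 0.4413]), 90.88680267333984, 52.79804229736328, 41.81503677368164)
[0.5468 0.1731 0.2019] [ 0.008  -0.0173 -0.0113 -0.0001 -0.0043 -0.0051]
9234.5 [416 130] [514 237] (array([0.5606, 0.2869]), 89.23499298095703, 70.48027801513672, -6.814216613769531)
2452.5 [582 280] [639 369] (array([0.7174, 0.4223]), 99.01337432861328, 49.8980598449707, 7.869192600250244)
t 1.68 ee [0.5468 0.1731 0.2019] R
 [[ 0.0004 -0.993   0.1181]
 [ 0.0002  0.1181  0.993 ]
 [-1.     -0.0003  0.0002]] 
shift cm [  0.178    8.2737 -28.4817] zyaw 83.21995499360652 q [ 0.1729  0.4541  1.4335  0.0001  1.2536 -1.2796]
turn about world z deg 27.380045006393473 -> ax rad -0.477871934705798
```

Run:
```python
from h import *
s=manip.read_state();im=manip.snapshot("wrist")[:,:,::-1].copy()
print(s["ee_pos"],s["qd"][:3])
hsv=cv2.cvtColor(im,cv2.COLOR_BGR2HSV)
for S in(60,80,95):
    m=cv2.inRange(hsv,np.array((104,S,20)),np.array((125,255,255)));m[:,:262]=0;m[:,390:]=0;m[:115]=0;m[260:]=0
    m=cv2.morphologyEx(m,cv2.MORPH_OPEN,np.ones((3,3)))
    p=np.argwhere(m)[:,::-1];print(S,len(p),p.min(0),p.max(0),rect(cast("wrist",p,.075,s)))
```

```text
[0.547  0.1732 0.2023] [ 0.0026 -0.0084 -0.0024]
60 2195 [275 130] [364 236] (array([0.5469, 0.1726]), 88.49695587158203, 69.85584259033203, -6.78692626953125)
80 1572 [276 130] [363 236] (array([0.5469, 0.1726]), 88.49683380126953, 68.79644012451172, -6.78704833984375)
95 1048 [278 130] [361 235] (array([0.5465, 0.1726]), 87.58027648925781, 68.48062133789062, -6.786949157714844)
```

servo_tool --deltas '[{"hand":1,"x":0,"y":1.03,"z":-3.56,"ax":0,"ay":0,"az":0},{"hand":1,"x":0,"y":1.03,"z":-3.56,"ax":0,"ay":0,"az":0},{"hand":1,"x":0,"y":1.03,"z":-3.56,"ax":0,"ay":0,"az":0},{"hand":1,"x":0,"y":1.03,"z":-3.56,"ax":0,"ay":0,"az":0},{"hand":1,"x":0,"y":1.03,"z":-3.56,"ax":0,"ay":0,"az":0},{"hand":1,"x":0,"y":1.03,"z":-3.56,"ax":0,"ay":0,"az":0},{"hand":1,"x":0,"y":1.03,"z":-3.56,"ax":0,"ay":0,"az":0},{"hand":1,"x":0,"y":1.03,"z":-3.56,"ax":0,"ay":0,"az":0}]'

```text
time_s: 2.45
ee_pos: [0.4313, -0.1016, 0.2025]
eef_rot: [-0.471, 0.528, 0.469, 0.529]
wrist_force: [0.6, -1.2, 0.2]
opening: 0.0855
```

servo_tool --deltas '[{"hand":1,"x":0,"y":0,"z":0,"ax":-0.096,"ay":0,"az":0},{"hand":1,"x":0,"y":0,"z":0,"ax":-0.096,"ay":0,"az":0},{"hand":1,"x":0,"y":0,"z":0,"ax":-0.096,"ay":0,"az":0},{"hand":1,"x":0,"y":0,"z":0,"ax":-0.096,"ay":0,"az":0},{"hand":1,"x":0,"y":0,"z":0,"ax":-0.096,"ay":0,"az":0},{"hand":1,"x":0,"y":0,"z":0,"ax":0,"ay":0,"az":0},{"hand":1,"x":0,"y":0,"z":0,"ax":0,"ay":0,"az":0}]'

```text
time_s: 3.03
ee_pos: [0.4321, -0.1003, 0.2021]
eef_rot: [0.582, -0.402, -0.581, -0.402]
wrist_force: [0.3, 0.1, -0.4]
opening: 0.0854
```

Run:
```python
from h import *
for i in range(2):
    s=manip.read_state();im=manip.snapshot("wrist")[:,:,::-1].copy();cv2.imwrite("pics/w4.png",im)
    print(s["ee_pos"],s["qd"][:3])
    for a,c in blobs(im,(104,130,110),(125,255,255),300): print(a,c.min(0),c.max(0),rect(cast("wrist",c,.07,s)))
go((.431,-.10,.20),20.6,s)
```

```text
[ 0.4321 -0.1003  0.2021] [0.0006 0.0053 0.0031]
536.0 [312 168] [329 206] (array([ 0.4346, -0.0987]), 32.44161605834961, 13.918288230895996, 20.636035919189453)
[ 0.432  -0.1003  0.2019] [-0.0036  0.0047  0.0049]
537.5 [312 168] [329 206] (array([ 0.4345, -0.0987]), 32.49847412109375, 13.841059684753418, 20.245378494262695)
t 3.08 ee [ 0.432  -0.1003  0.2019] R
 [[ 0.0013 -0.9358 -0.3526]
 [-0.0005 -0.3526  0.9358]
 [-1.     -0.001  -0.0009]] 
shift cm [0.1911 0.0825 0.066 ] zyaw 110.64754341756806 q [-0.4014  0.2216  1.7816  0.0001  1.137  -2.3326]
turn about world z deg -0.04754341756806468 -> ax rad 0.000829789174213244
```

View pics/w4.png

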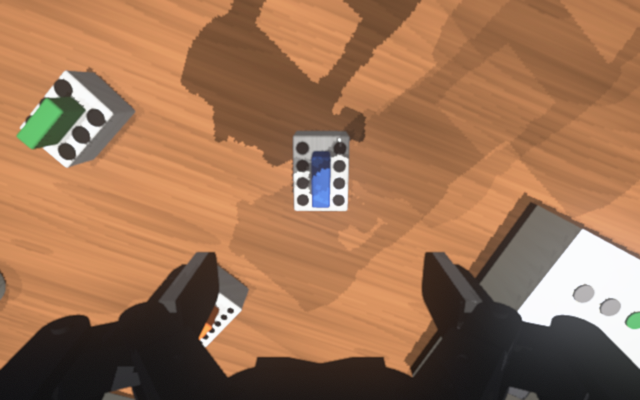

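Run:
```python
from h import *
s=manip.read_state();im=cv2.imread("pics/w4.png")
for V in(30,60,110):
    for a,c in blobs(im,(104,110,V),(130,255,255),300)[:2]: print(V,a,c.min(0),c.max(0),rect(cast("wrist",c,.07,s)))
# bar far end (bottom of picture), trusted, plus 22 mm along +tool y; metal top by low saturation
p=cast("wrist",[[321,207.5]],.07,s)[0];u=R.from_quat(s["eef_rot"]).as_matrix()[:,1];print("by end",p+.022*u)
hsv=cv2.cvtColor(im,cv2.COLOR_BGR2HSV)
for r in range(128,166,3): print(r,hsv[r,321],hsv[r,296])
print("bottom metal edge->block centre",cast("wrist",[[321,211]],.04,s)[0]+.035*u)
cv2.imwrite("pics/w4c.png",cv2.resize(im[110:230,260:380],None,fx=5,fy=5,interpolation=0))
```

```text
30 579.0 [312 167] [329 206] (array([ 0.4339, -0.0988]), 33.224483489990234, 14.034700393676758, 20.653242111206055)
60 579.0 [312 167] [329 206] (array([ 0.4339, -0.0988]), 33.224483489990234, 14.034700393676758, 20.653242111206055)
110 576.0 [312 168] [329 206] (array([ 0.4343, -0.0987]), 32.400028228759766, 14.034698486328125, 20.652889251708984)
by end [ 0.43   -0.0999  0.07  ]
128 [ 12 131 130] [ 12 133 132]
131 [ 11  46 105] [ 12  81 113]
134 [ 10  15 103] [ 13  17 103]
137 [ 24   7 176] [ 18   7 176]
140 [ 15   5 189] [ 12   7 188]
143 [ 18   7 189] [ 12   7 172]
146 [ 18   7 189] [ 13  16 112]
149 [ 15   6 179] [  4  18 100]
152 [116  90  85] [ 15   9 165]
155 [117  93  85] [ 24   7 185]
158 [113 125 122] [ 18   8 152]
161 [113 114 112] [ 12   9 142]
164 [116  95  91] [10 16 96]
bottom metal edge->block centre [ 0.4306 -0.0995  0.04  ]
```

View pics/w4c.png

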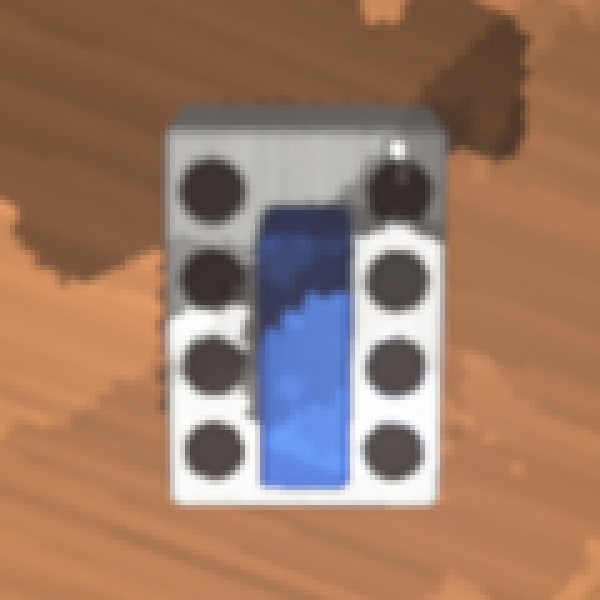

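servo_tool --deltas '[{"hand":1,"x":3,"y":0.14,"z":0.12,"ax":0,"ay":0,"az":0},{"hand":1,"x":3,"y":0,"z":0,"ax":0,"ay":0,"az":0},{"hand":1,"x":3,"y":0,"z":0,"ax":0,"ay":0,"az":0},{"hand":1,"x":3,"y":0,"z":0,"ax":0,"ay":0,"az":0},{"hand":1,"x":2,"y":0,"z":0,"ax":0,"ay":0,"az":0},{"hand":1,"x":1.3,"y":0,"z":0,"ax":0,"ay":0,"az":0},{"hand":1,"x":0,"y":0,"z":0,"ax":0,"ay":0,"az":0},{"hand":1,"x":0,"y":0,"z":0,"ax":0,"ay":0,"az":0}]'

```text
time_s: 3.8
ee_pos: [0.4299, -0.0997, 0.0481]
eef_rot: [-0.581, 0.402, 0.582, 0.402]
wrist_force: [0.6, -0.2, 0.2]
opening: 0.0852
```

Run:
```python
from h import *
go((.4303,-.0997,.044),20.6)
```

```text
t 3.8 ee [ 0.4299 -0.0997  0.0481] R
 [[-0.0011 -0.9352 -0.3542]
 [ 0.0006 -0.3542  0.9352]
 [-1.      0.0008  0.0009]] 
shift cm [ 0.4147 -0.0374 -0.0106] zyaw 110.74205625970167 q [-0.402   0.4513  1.9737  0.0001  0.7178 -2.3349]
turn about world z deg -0.14205625970167546 -> ax rad 0.0024793494548623744
```

servo_tool --deltas '[{"hand":1,"x":0.4,"y":0,"z":0,"ax":0,"ay":0,"az":0},{"hand":0,"x":0,"y":0,"z":0,"ax":0,"ay":0,"az":0},{"hand":0,"x":0,"y":0,"z":0,"ax":0,"ay":0,"az":0},{"hand":0,"x":0,"y":0,"z":0,"ax":0,"ay":0,"az":0},{"hand":0,"x":0,"y":0,"z":0,"ax":0,"ay":0,"az":0},{"hand":0,"x":0,"y":0,"z":0,"ax":0,"ay":0,"az":0},{"hand":0,"x":0,"y":0,"z":0,"ax":0,"ay":0,"az":0},{"hand":0,"x":0,"y":0,"z":0,"ax":0,"ay":0,"az":0}]' --newtons 80

```text
time_s: 4.47
ee_pos: [0.4302, -0.1, 0.0446]
eef_rot: [0.582, -0.401, -0.582, -0.402]
wrist_force: [-1.1, -0.5, 4.6]
opening: 0.0145
```

servo_tool --deltas '[{"hand":0,"x":-1,"y":0,"z":0,"ax":0,"ay":0,"az":0},{"hand":0,"x":-2,"y":0,"z":0,"ax":0,"ay":0,"az":0},{"hand":0,"x":-2.5,"y":0,"z":0,"ax":0,"ay":0,"az":0},{"hand":0,"x":-2.5,"y":0,"z":0,"ax":0,"ay":0,"az":0},{"hand":0,"x":-2.5,"y":0,"z":0,"ax":0,"ay":0,"az":0},{"hand":0,"x":-2.5,"y":0,"z":0,"ax":0,"ay":0,"az":0},{"hand":0,"x":-1,"y":0,"z":0,"ax":0,"ay":0,"az":0},{"hand":0,"x":0,"y":0,"z":0,"ax":0,"ay":0,"az":0}]'

```text
time_s: 5.13
ee_pos: [0.431, -0.1002, 0.1863]
eef_rot: [0.584, -0.401, -0.581, -0.402]
wrist_force: [1.5, -0.9, -3.6]
opening: 0.0147
```

Run:
```python
from h import *
s=manip.read_state();im=manip.snapshot("wrist")[:,:,::-1].copy();cv2.imwrite("pics/w5.png",im)
print(s["wrist_force"],s["opening"])
go((.547,.1727,.18),-6.8)
```

```text
[ 1.4631 -0.8748 -3.5647] 0.014742458853446263
t 5.18 ee [ 0.4301 -0.0999  0.1846] R
 [[ 0.0013 -0.9348 -0.3552]
 [-0.0004 -0.3552  0.9348]
 [-1.     -0.0011 -0.0008]] 
shift cm [  0.4673 -20.6086  21.3302] zyaw 110.80820250722171 q [-0.4022  0.238   1.8133  0.0002  1.0889 -2.3362]
turn about world z deg -27.608202507221705 -> ax rad 0.4818540343083723
```

View pics/w5.png

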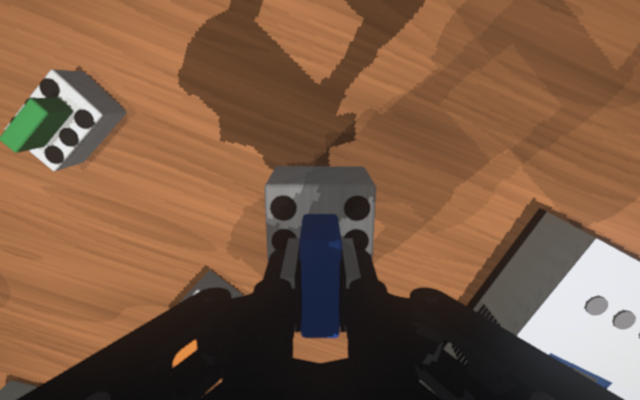

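The block is held level: its top's far edge runs along row ~184, cols 265–376. I'll work out its offset in the tool frame.

Run:
```python
from h import *
s=manip.read_state();Rm=R.from_quat(s["eef_rot"]).as_matrix();im=cv2.imread("pics/w5.png")
g=cv2.cvtColor(im,cv2.COLOR_BGR2GRAY);print(g[160:196,295],g[160:196,345]);print(g[195,258:272],g[195,368:384])
for z in(.178,.18,.182):
    for px in([[265,184],[376,184]],): print(z,(cast("wrist",px,z,s)-s["ee_pos"])@Rm*1000)
print((cast("wrist",[[270,167],[371,167]],.14,s)-s["ee_pos"])@Rm*1000)
```

```text
[ 77  77  75  67  61  64  72  76  77  77  77  79  79  80  80  79  78  78
  77  77  77  79  80  90 107 122 132 139 146 148 148 147 140 131 127 122] [103 103 103 103 103  99  89  76  72  72  71  72  72  72  73  73  73  74
  73  73  73  73  71  72  74  76  78  78  79  79  79  79  79  79  79  79]
[125 125 122 120 119 116 110 114 129 138 143 144 144 144] [ 81  82  84  85  84  80  78  86 100 108 109 110 108 109 109 108]
0.178 [[  6.6135  33.6676 -24.1662]
 [  6.5717  33.6516  25.3033]]
0.18 [[  4.6127  34.2038 -23.8383]
 [  4.5714  34.1881  24.9684]]
0.182 [[  2.6118  34.7401 -23.5103]
 [  2.5711  34.7245  24.6334]]
[[ 44.6167  33.1789 -27.1969]
 [ 44.5696  33.1592  28.4694]]
```

servo_tool --deltas '[{"hand":0,"x":0,"y":-2.57,"z":2.67,"ax":0,"ay":0,"az":0},{"hand":0,"x":0,"y":-2.57,"z":2.67,"ax":0,"ay":0,"az":0},{"hand":0,"x":0,"y":-2.57,"z":2.67,"ax":0,"ay":0,"az":0},{"hand":0,"x":0,"y":-2.57,"z":2.67,"ax":0,"ay":0,"az":0},{"hand":0,"x":0,"y":-2.57,"z":2.67,"ax":0,"ay":0,"az":0},{"hand":0,"x":0,"y":-2.57,"z":2.67,"ax":0,"ay":0,"az":0},{"hand":0,"x":0,"y":-2.57,"z":2.67,"ax":0,"ay":0,"az":0},{"hand":0,"x":0,"y":-2.57,"z":2.67,"ax":0,"ay":0,"az":0}]'

```text
time_s: 5.85
ee_pos: [0.5456, 0.1745, 0.1818]
eef_rot: [-0.581, 0.402, 0.583, 0.4]
wrist_force: [0.7, 0.1, -3.4]
opening: 0.015
```

servo_tool --deltas '[{"hand":0,"x":0,"y":0,"z":0,"ax":0.0964,"ay":0,"az":0},{"hand":0,"x":0,"y":0,"z":0,"ax":0.0964,"ay":0,"az":0},{"hand":0,"x":0,"y":0,"z":0,"ax":0.0964,"ay":0,"az":0},{"hand":0,"x":0,"y":0,"z":0,"ax":0.0964,"ay":0,"az":0},{"hand":0,"x":0,"y":0,"z":0,"ax":0.0964,"ay":0,"az":0},{"hand":0,"x":0,"y":0,"z":0,"ax":0,"ay":0,"az":0},{"hand":0,"x":0,"y":0,"z":0,"ax":0,"ay":0,"az":0},{"hand":0,"x":0,"y":0,"z":0,"ax":0,"ay":0,"az":0}]'

```text
time_s: 6.52
ee_pos: [0.5458, 0.1727, 0.1831]
eef_rot: [-0.47, 0.529, 0.471, 0.528]
wrist_force: [0.8, 0.7, -2.6]
opening: 0.0145
```

Run:
```python
from h import *
s=manip.read_state();im=manip.snapshot("wrist")[:,:,::-1].copy();cv2.imwrite("pics/w6.png",im)
print(s["wrist_force"],s["opening"],s["qd"][:3])
go((.547,.1727,.12),-6.8)
```

```text
[ 0.7761  0.7124 -2.6197] 0.014457915492774937 [ 0.0015 -0.0088 -0.0099]
t 6.57 ee [0.546  0.1727 0.1834] R
 [[-0.0015 -0.9932  0.1164]
 [-0.0001  0.1164  0.9932]
 [-1.      0.0014 -0.0003]] 
shift cm [ 6.3436 -0.1132  0.0104] zyaw 83.31526966041878 q [ 0.1725  0.4697  1.4613  0.0001  1.212  -1.2816]
turn about world z deg -0.11526966041877529 -> ax rad 0.0020118351019634143
```

View pics/w6.png

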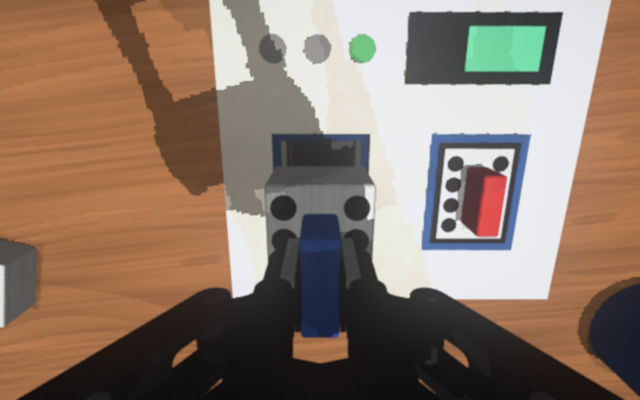

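servo_tool --deltas '[{"hand":0,"x":1.5,"y":-0.05,"z":0,"ax":0,"ay":0,"az":0},{"hand":0,"x":2,"y":0,"z":0,"ax":0,"ay":0,"az":0},{"hand":0,"x":1.5,"y":0,"z":0,"ax":0,"ay":0,"az":0},{"hand":0,"x":0.7,"y":0,"z":0,"ax":0,"ay":0,"az":0},{"hand":0,"x":0.6,"y":0,"z":0,"ax":0,"ay":0,"az":0},{"hand":0,"x":0.6,"y":0,"z":0,"ax":0,"ay":0,"az":0},{"hand":0,"x":0.5,"y":0,"z":0,"ax":0,"ay":0,"az":0},{"hand":0,"x":0,"y":0,"z":0,"ax":0,"ay":0,"az":0}]'

```text
time_s: 7.23
ee_pos: [0.5466, 0.1727, 0.1097]
eef_rot: [-0.469, 0.529, 0.47, 0.529]
wrist_force: [-0.2, -0.3, -3.2]
opening: 0.0143
```

servo_tool --deltas '[{"hand":0,"x":0.4,"y":0,"z":0,"ax":0,"ay":0,"az":0},{"hand":0,"x":0.3,"y":0,"z":0,"ax":0,"ay":0,"az":0},{"hand":0,"x":0,"y":0,"z":0,"ax":0,"ay":0,"az":0},{"hand":0,"x":0,"y":0,"z":0,"ax":0,"ay":0,"az":0}]'

```text
time_s: 7.57
ee_pos: [0.5468, 0.1728, 0.1034]
eef_rot: [-0.469, 0.529, 0.469, 0.529]
wrist_force: [-1.3, 0.8, -4.4]
opening: 0.0147
```

servo_tool --deltas '[{"hand":0,"x":0.4,"y":0,"z":0,"ax":0,"ay":0,"az":0},{"hand":0,"x":0.4,"y":0,"z":0,"ax":0,"ay":0,"az":0},{"hand":0,"x":0.3,"y":0,"z":0,"ax":0,"ay":0,"az":0},{"hand":0,"x":0.3,"y":0,"z":0,"ax":0,"ay":0,"az":0},{"hand":0,"x":0,"y":0,"z":0,"ax":0,"ay":0,"az":0},{"hand":0,"x":0,"y":0,"z":0,"ax":0,"ay":0,"az":0}]'

```text
time_s: 8.07
ee_pos: [0.5468, 0.1728, 0.0891]
eef_rot: [-0.469, 0.529, 0.469, 0.529]
wrist_force: [0.1, -0.4, -4.0]
opening: 0.0147
```

servo_tool --deltas '[{"hand":0,"x":0.3,"y":0,"z":0,"ax":0,"ay":0,"az":0},{"hand":0,"x":0.3,"y":0,"z":0,"ax":0,"ay":0,"az":0},{"hand":0,"x":0,"y":0,"z":0,"ax":0,"ay":0,"az":0},{"hand":0,"x":0,"y":0,"z":0,"ax":0,"ay":0,"az":0}]'

```text
time_s: 8.4
ee_pos: [0.5469, 0.1728, 0.0835]
eef_rot: [-0.47, 0.529, 0.469, 0.529]
wrist_force: [-1.4, -0.6, 1.9]
opening: 0.0146
```

servo_tool --deltas '[{"hand":0,"x":0.2,"y":0,"z":0,"ax":0,"ay":0,"az":0},{"hand":0,"x":0.2,"y":0,"z":0,"ax":0,"ay":0,"az":0},{"hand":0,"x":0,"y":0,"z":0,"ax":0,"ay":0,"az":0}]'

```text
time_s: 8.65
ee_pos: [0.5469, 0.1728, 0.0795]
eef_rot: [-0.47, 0.529, 0.469, 0.529]
wrist_force: [-2.1, -0.2, 3.1]
opening: 0.0146
```

Run:
```python
from h import *
s=manip.read_state();print(s["ee_pos"],s["wrist_force"],s["moment"])
a=manip.snapshot("side")[:,:,::-1];w=manip.snapshot("wrist")[:,:,::-1]
cv2.imwrite("pics/c7.png",np.hstack([cv2.resize(a[60:190,210:350],(420,390)),w[100:350,200:560]][:1]+[cv2.resize(w[100:350,200:560],(374,260)) if 0 else cv2.resize(w[100:350,200:560],(380,390))]))
```

```text
[0.5469 0.1728 0.0795] [-2.0724 -0.2148  3.1166] [-0.0599  0.2952 -0.0452]
```

View pics/c7.png

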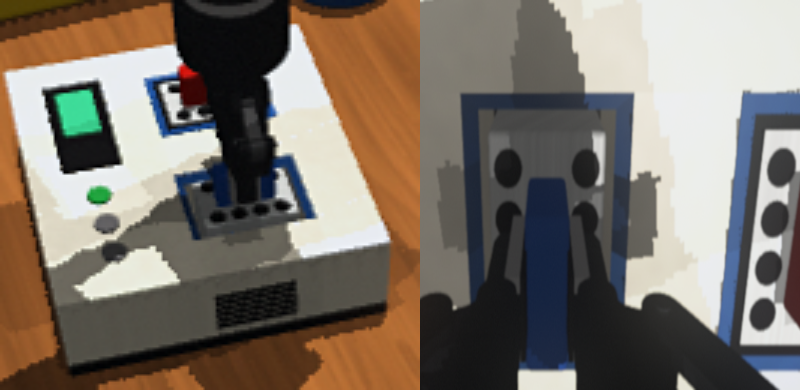

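The block is in the bay, with even gaps and nearly flush. I'll press on in small steps to find the stop.

servo_tool --deltas '[{"hand":0,"x":0.15,"y":0,"z":0,"ax":0,"ay":0,"az":0},{"hand":0,"x":0,"y":0,"z":0,"ax":0,"ay":0,"az":0}]'

```text
time_s: 8.92
ee_pos: [0.5471, 0.1728, 0.0794]
eef_rot: [-0.47, 0.528, 0.469, 0.529]
wrist_force: [-5.4, -1.6, 15.1]
opening: 0.0146
```

servo_tool --deltas '[{"hand":0,"x":0.15,"y":0,"z":0,"ax":0,"ay":0,"az":0},{"hand":0,"x":0,"y":0,"z":0,"ax":0,"ay":0,"az":0}]'

```text
time_s: 9.08
ee_pos: [0.5472, 0.1728, 0.0794]
eef_rot: [-0.47, 0.528, 0.469, 0.529]
wrist_force: [-9.2, -2.5, 24.7]
opening: 0.0146
```

servo_tool --deltas '[{"hand":0,"x":-0.3,"y":0,"z":0,"ax":0,"ay":0,"az":0},{"hand":0,"x":0,"y":0,"z":0,"ax":0,"ay":0,"az":0},{"hand":0.55,"x":0,"y":0,"z":0,"ax":0,"ay":0,"az":0},{"hand":0.55,"x":0,"y":0,"z":0,"ax":0,"ay":0,"az":0},{"hand":0.55,"x":0,"y":0,"z":0,"ax":0,"ay":0,"az":0},{"hand":0.55,"x":0,"y":0,"z":0,"ax":0,"ay":0,"az":0},{"hand":0.55,"x":0,"y":0,"z":0,"ax":0,"ay":0,"az":0},{"hand":0.55,"x":0,"y":0,"z":0,"ax":0,"ay":0,"az":0}]'

```text
time_s: 9.75
ee_pos: [0.5468, 0.1728, 0.0792]
eef_rot: [-0.469, 0.529, 0.469, 0.529]
wrist_force: [-0.1, -0.3, 1.0]
opening: 0.0471
```

servo_tool --deltas '[{"hand":0.55,"x":-1,"y":0,"z":0,"ax":0,"ay":0,"az":0},{"hand":0.55,"x":-2,"y":0,"z":0,"ax":0,"ay":0,"az":0},{"hand":0.55,"x":-2.5,"y":0,"z":0,"ax":0,"ay":0,"az":0},{"hand":0.55,"x":-2.5,"y":0,"z":0,"ax":0,"ay":0,"az":0},{"hand":0.55,"x":-2.5,"y":0,"z":0,"ax":0,"ay":0,"az":0},{"hand":0.55,"x":-1.7,"y":0,"z":0,"ax":0,"ay":0,"az":0},{"hand":0.55,"x":0,"y":0,"z":0,"ax":0,"ay":0,"az":0},{"hand":0.55,"x":0,"y":0,"z":0,"ax":0,"ay":0,"az":0}]'

```text
time_s: 10.42
ee_pos: [0.5472, 0.1729, 0.2026]
eef_rot: [-0.47, 0.528, 0.469, 0.53]
wrist_force: [-0.4, -0.5, -0.2]
opening: 0.047
```

Run:
```python
from h import *
s=manip.read_state();w=manip.snapshot("wrist")[:,:,::-1];cv2.imwrite("pics/w8.png",w);print(s["ee_pos"],s["wrist_force"],s["opening"])
cv2.imwrite("pics/w8c.png",cv2.resize(w[80:300,220:540],(800,550)))
t=manip.snapshot("top")[:,:,::-1];t0=cv2.imread("pics/top0.png")
for n,lo,hi in(("orange",(10,190,150),(25,255,255)),("green",(50,150,60),(75,255,255))):
    for im in(t0,t):
        print(n,[(a,c.mean(0)) for a,c in blobs(im[:,320:].copy(),lo,hi,60)][:2])
```

```text
[0.5472 0.1729 0.2026] [-0.3722 -0.4774 -0.1551] 0.04704328482867969
orange [(137.0, array([ 58.58, 141.48]))]
orange [(139.0, array([ 58.54, 141.52]))]
green [(183.5, array([148.8909, 221.7636]))]
green [(192.5, array([148.2787, 221.7213]))]
```

View pics/w8c.png

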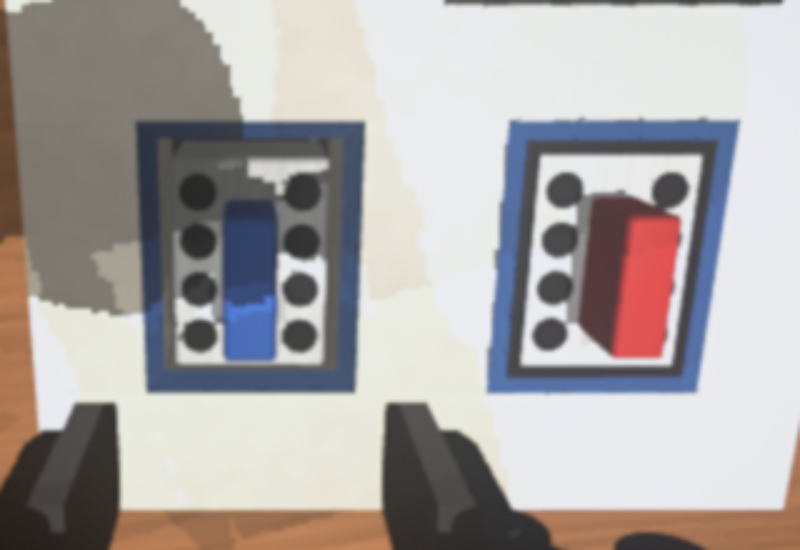

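```bash
python3 -c "
from cell import manip
print(manip.job_done())"
```

```text
the job is handed in; nothing more can be done
None
```

The blue block is in the empty bay, pressed down to the stop and released. I handed the job in after about 10.5 s of robot time; no verdict was reported.

**What I did:** I found the block and the bay with the top, side and wrist cameras. I gripped the blue bar at 80 N and lowered the block in, pausing with it about 16 mm deep. Then I pressed until the plate stopped moving, backed off, opened the gripper and lifted clear.

**Last checks:**
- **Depth:** the tool stopped at 79.4 mm, against 79.6 mm predicted for a flush top, and the force rose to 25 N there. In the wrist picture the block's hole rows and spacing match the fitted red block's to within about 2%, which is consistent with flush.
- **Position:** the block lies along the bay and sits roughly 1–2 mm off centre, judged from the gaps in the picture.
- **Other blocks:** orange and green have not moved; both are within 1 pixel in the top view.
- **Robot:** the gripper was about 12 cm clear with almost no force on the wrist.

**Problems and disagreements:**
- The top and side cameras differed by about 5 mm in y. I used the wrist camera, which fell between them.
- My first two move calls were refused because the rows were incomplete, and nothing moved.
- The plate's resistance showed up later than expected on the way down, so the stop is what confirms the depth.

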